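# Find the seed jar with the loose cap

### The job

One of the three seed jars has been left with a loose cap. With each jar standing in its holder, test-twist the caps one after another until you find the loose one and have turned it easily through about 30 degrees; where a cap resists, stop at once and do not force it round. Then take the loose-capped jar by its body, not by its cap, and set it down upright in the steel tray without dropping it; leave the tight jars standing in their holders and do not push the other things on the bench about.

Things in the scene. Friction and masses are not known exactly. Their poses are not given: they have to be found in the camera images.
- jar1_mid (a point): white jar, one of three alike in any order, about 0.34 kg: square body 58 x 58 mm, 80 mm high, under a grey six-sided screw cap (46 mm across flats, 53 across corners, from 82 to 110 mm above the base; at the start one pair of flats faces along the jar's x). The point lies on the jar's axis 55 mm above its base; z is up, x and y are square to the body's sides.
- cap1 (a joint): angle in rad by which jar1's cap has been turned on its jar (0 at the start, loose or tight), positive anticlockwise from above, stops at -1.0 and 2.5; the cap never rises or comes off. A loose cap turns with under 0.1 N m; a tight one holds to 3 N m, which builds up within the first 0.2 rad of hand turning; turned further, even a light grip can force it round.
- jar2_mid (a point): white jar, one of three alike in any order, about 0.34 kg: square body 58 x 58 mm, 80 mm high, under a grey six-sided screw cap (46 mm across flats, 53 across corners, from 82 to 110 mm above the base; at the start one pair of flats faces along the jar's x). The point lies on the jar's axis 55 mm above its base; z is up, x and y are square to the body's sides.
- cap2 (a joint): angle in rad by which jar2's cap has been turned on its jar (0 at the start, loose or tight), positive anticlockwise from above, stops at -1.0 and 2.5; the cap never rises or comes off. A loose cap turns with under 0.1 N m; a tight one holds to 3 N m, which builds up within the first 0.2 rad of hand turning; turned further, even a light grip can force it round.
- jar3_mid (a point): white jar, one of three alike in any order, about 0.34 kg: square body 58 x 58 mm, 80 mm high, under a grey six-sided screw cap (46 mm across flats, 53 across corners, from 82 to 110 mm above the base; at the start one pair of flats faces along the jar's x). The point lies on the jar's axis 55 mm above its base; z is up, x and y are square to the body's sides.
- cap3 (a joint): angle in rad by which jar3's cap has been turned on its jar (0 at the start, loose or tight), positive anticlockwise from above, stops at -1.0 and 2.5; the cap never rises or comes off. A loose cap turns with under 0.1 N m; a tight one holds to 3 N m, which builds up within the first 0.2 rad of hand turning; turned further, even a light grip can force it round.
- holder1: fixed aluminium block 90 x 90 mm, 30 mm high, with a square pocket 61 x 61 mm, 18 mm deep (pocket floor 12 mm above the bench), in which jar1 stands at the start and which keeps it from turning (the jar has about 0.05 rad of play). Origin: centre of the underside; x and y along its sides.
- holder2: fixed aluminium block 90 x 90 mm, 30 mm high, with a square pocket 61 x 61 mm, 18 mm deep (pocket floor 12 mm above the bench), in which jar2 stands at the start and which keeps it from turning (the jar has about 0.05 rad of play). Origin: centre of the underside; x and y along its sides.
- holder3: fixed aluminium block 90 x 90 mm, 30 mm high, with a square pocket 61 x 61 mm, 18 mm deep (pocket floor 12 mm above the bench), in which jar3 stands at the start and which keeps it from turning (the jar has about 0.05 rad of play). Origin: centre of the underside; x and y along its sides.
- tray: fixed square steel tray, open at the top, 140 x 140 mm outside, walls 4 mm thick and 22 mm high, floor about 4 mm thick, empty. Origin: centre of its underside; x and y along its sides.
- germbox: bystander: shut clear plastic germination box with brown seeds, 110 x 110 mm, 34 mm high, loose. Origin: centre of its underside.
- tipbox: bystander: green pipette-tip box with a pale lid, 85 x 120 mm, 70 mm high, loose. Origin: centre of its underside.
- tube_rack: bystander: fixed white wire rack for test tubes, 75 x 205 mm, 117 mm high with its three tubes. Origin: centre of its underside.
Not all that is in view belongs to the job. What is shaped like the holder3 but green or yellow is not meant. Leave any red look-alike of the holder1 alone.

How it is judged:
By the outcome, as a careful person would: the job done as asked, in the order asked, and still so for the second after the job is handed in, with the robot touching nothing.
It also fails if it takes over 61 s, if anything falls off the work surface, if the arm or the gripper's body presses on something with over 40 N, if the wrist force passes 120 N, or if a joint passes its speed limit or range.

### The arm

A 7-joint arm with a two-finger parallel gripper is mounted at the origin on the work surface. World frame = base frame: x ahead of the robot, y to its left, z up, the work surface at z = 0. Lengths are in m, angles in rad, forces in N, time in s.
With the tool pointing down it reaches from about 0.4 to 0.85 m from the base axis. Payload 10.4 kg.
Tool frame: the origin (TCP) lies midway between the tips of the shut fingers; the grasp point (between the pads) lies 19 mm behind it; z points along the fingers, y is the line along which they close (so a half turn about z gives the same grasp; the last joint's range is limited). The gripper opens to 87 mm and grips with 3 to 60 N. Pads are 19 mm wide; open, the fingers measure 117 mm over their backs; the gripper's body (75 mm by 190 mm) begins 51 mm behind the grasp point.
Start: joints at [1.28, 0.332, -0.065, 1.46, 0.022, 1.35, -0.088], TCP at [0.165, -0.603, 0.201] pointing down, gripper open.
Joint ranges: [-2.6, 2.6], [-0.5, 2.12], [-1.47, 1.34], [0.16, 2.42], [-1.27, 4.41], [0.06, 2.06], [-2.6, 2.6]. Speed limits (rad/s): [2.22, 2.22, 2.79, 2.79, 3.14, 3.14, 3.14].

### API

Orientations are given as a unit quaternion [x, y, z, w].
In Python, from bench import r gives the robot as it stands.
- The arm moves only by the tool carry_out, never from a script. Its argument "steps" is a list that holds one entry, the list of rows, each a list of 6 numbers: the shift along the tool's x, y, z in cm, then the turn, a rotation vector about the tool's x, y, z in rad. In form: [[[dx, dy, dz, wx, wy, wz], ...]]. A call has 1 to 20 rows; each row is the pose to reach, as a shift and turn from the pose commanded when the call began, along the tool's axes at that moment; what a row does not reach only later rows make up. A row lasts 1/12 s, in which the tool goes at most 41.7 mm and 7.16 degrees, less where a joint would pass 70% of its speed; a pose out of reach is approached as far as the arm can. A call with a gripper value outside its range is refused whole. "hand" is the closure, from -1 (fully open) to 1 (shut), set as the call begins (left out, the last holds). The fingers move at their own pace and stop on an object; "squeeze" is the grip in N (left out, the last holds). Time passes only in rows, so rows that repeat a pose let the fingers close. It gives the time, the measured TCP pose, the force, the opening and the grip force at its end, in the units of the state.
- r.read_state(): the state, without advancing time (a new reading comes with each control period).
- r.camera(name): name is "scene" or "top" or "wrist"; returns the picture (384x512x3 uint8, red, green, blue); there is no depth.
- r.camera_params(name): a dict with "fx", "fy", "cx", "cy" (pixels), "view" (4x4, takes a point from world to camera coordinates). Camera axes: x right, y up, looking along -z (the intrinsics and any distortion apply to the point x, -y, -z); pixel columns grow to the right and rows downward; lengths in m; the calibration is good to about 2 mm. A picture is of the moment at which its call begins: read the wrist's pose just before it. camera_params takes no time and is no camera call; for the wrist camera it gives the pose at the moment of the call.
- r.close_job(): hands the job in; it is judged then, once.
The state is a dict: "time": time; "joint_positions": joint angles; "joint_vel": joint speeds; "joint_torque": joint torques, N m; "ee_pos": TCP position; "eef_rot": TCP orientation; "ft_force": force on the tool from outside, world axes, zero at the start; "torque": the same for the moment, N m; "width": finger opening in m; "grip_force": force on a finger pad.
Only numpy, scipy, OpenCV 4.12 (cv2) and the standard library are available. Lean on these libraries where they do the work, as an engineer would, in place of code of your own. Each camera call takes 0.05 s, during which the arm holds its last target. There are 200 camera calls.

## Working session

There is one attempt and no reset: what is moved stays moved. The work goes in short steps, Python scripts to look and compute and a tool call to move; the robot and the scene stay as the last step left them, time stands still between calls to the robot, and variables do not carry over. Pictures are saved under pics/ and viewed, at most 10 in all, crops included, and the job is handed in when it is done.

Besides the shell and the picture viewer there is one more tool, called after "Emit:" by a JSON object that holds its "method" and its "body", one argument or row to a line. carry_out: Moves the arm, as the interface text tells. Its arguments: {"type":"object","properties":{"steps":{"type":"array","items":{"type":"array","items":{"type":"array","items":{"type":"number"}}}},"hand":{"type":"number"},"squeeze":{"type":"number"}},"required":["steps"]}

```bash
mkdir -p pics; ls
python3 - <<'E'
from bench import r
import cv2
s=r.read_state();print({k:s[k] for k in ('time','ee_pos','eef_rot','width','ft_force')})
for n in('top','scene'):
    cv2.imwrite(f'pics/{n}0.png',cv2.cvtColor(r.camera(n),cv2.COLOR_RGB2BGR)); print(n,r.camera_params(n))
E
```

```text
pics
{'time': 0.0, 'ee_pos': array([ 0.16525299, -0.60233168,  0.20007177]), 'eef_rot': array([ 9.91046961e-01,  1.33511981e-01, -1.39705264e-04, -6.72076514e-04]), 'width': 0.08682726552018331, 'ft_force': array([-0.58879765, -0.00348422, -0.09090993])}
top {'fx': 398.0184322807652, 'fy': 398.0184322807652, 'cx': 254.5353087151019, 'cy': 191.12443381655007, 'view': array([[-0.00282249, -0.99971245,  0.02381293, -0.02679238],
       [ 0.9971922 , -0.0010318 ,  0.07487762, -0.60519426],
       [-0.07483152,  0.0239574 ,  0.99690836, -0.9661301 ],
       [ 0.        ,  0.        ,  0.        ,  1.        ]])}
scene {'fx': 413.2853609091592, 'fy': 413.2853609091592, 'cx': 256.7194957194543, 'cy': 190.7578382800042, 'view': array([[-0.23975446,  0.97078948,  0.00925167,  0.167756  ],
       [-0.78890135, -0.20037016,  0.58093585,  0.42699609],
       [ 0.56582017,  0.1319833 ,  0.81389677, -1.31800116],
       [ 0.        ,  0.        ,  0.        ,  1.        ]])}
```

View pics/top0.png

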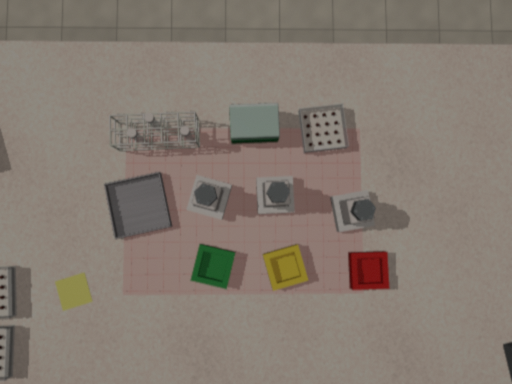

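View pics/scene0.png

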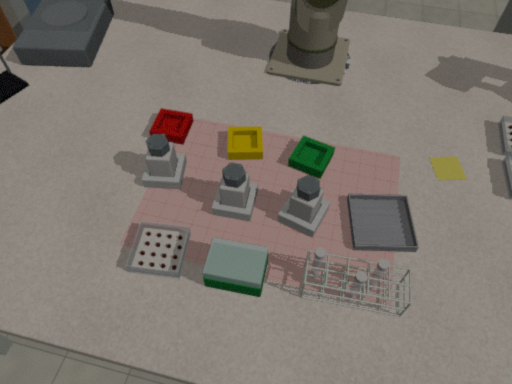

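The jars with caps are at top pixels (206,195), (278,193) and (363,210). The empty look-alikes are green (213,266), yellow (285,267) and red (369,270), and the tray is at (139,205). I choose the three aluminium-coloured blocks holding jars, and check them in one close crop.

```bash
cat > h.py <<'E'
import numpy as np,cv2
from bench import r
def px2w(P,u,v,z):
    V=np.array(P['view']);R,t=V[:3,:3],V[:3,3]
    d=R.T@np.array([(u-P['cx'])/P['fx'],-(v-P['cy'])/P['fy'],-1.]);c=-R.T@t
    return c+d*(z-c[2])/d[2]
def w2px(P,p):
    V=np.array(P['view']);q=V[:3,:3]@np.asarray(p,float)+V[:3,3]
    return np.array([P['cx']+P['fx']*q[0]/-q[2],P['cy']-P['fy']*q[1]/-q[2]])
E
python3 - <<'E'
from h import *
a=cv2.imread('pics/top0.png')
c=cv2.resize(a[165:240,180:390],None,fx=3.8,fy=3.8,interpolation=cv2.INTER_CUBIC)
t=cv2.resize(a[165:240,95:180],None,fx=3.8,fy=3.8,interpolation=cv2.INTER_CUBIC)
o=np.zeros((570,798,3),np.uint8);o[:285]=c[:285];o[285:570,:t.shape[1]]=t[:285]
cv2.imwrite('pics/crop1.png',o)
P=r.camera_params('top')
for u,v in((206,195),(278,193),(363,210)):print(px2w(P,u,v,.122))
print(px2w(P,139,205,.02))
E
```

```text
[0.58916555 0.08258979 0.122     ]
[ 0.59344727 -0.07809991  0.122     ]
[ 0.55501552 -0.2687418   0.122     ]
[0.57130526 0.25742208 0.02      ]
```

View pics/crop1.png

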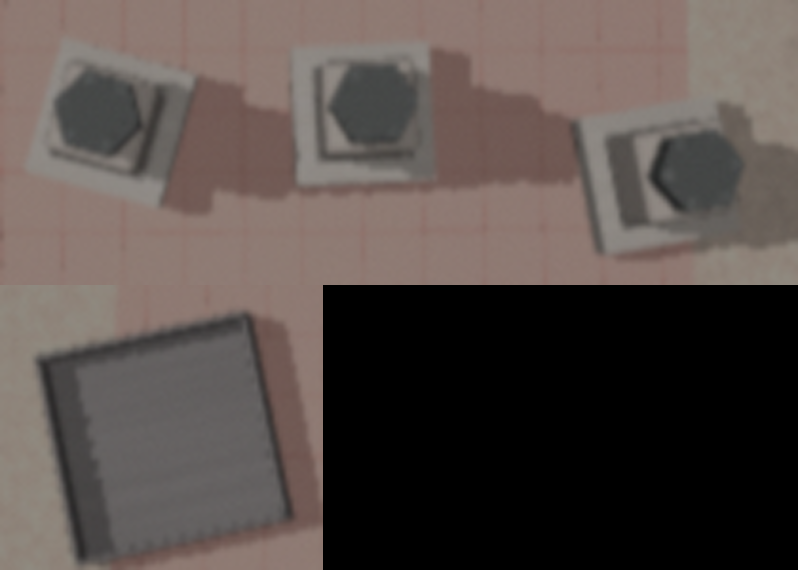

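```bash
cat >> h.py <<'E'
def capfit(img,P,cen,z=.122,dark=95,w=.06):
    """segment the dark cap around world cen, return centre and hex yaw (flat-normal) mod 60deg"""
    g=cv2.resize(cv2.cvtColor(img,cv2.COLOR_RGB2GRAY),None,fx=4,fy=4,interpolation=cv2.INTER_CUBIC)
    return g
def norm(a,m): return (a+m/2)%m-m/2
E
python3 - <<'E'
from h import *
P=r.camera_params('top')
H={'A':[(65,38),(195,76),(160,207),(27,170)],'B':[(292,45),(430,43),(436,181),(297,186)],'C':[(580,121),(718,100),None,(604,252)]}
T=[(40,357-285),(247,315-285),(291,517-285),(82,562-285)]
def w(p,u0,z):return px2w(P,u0+p[0]/3.8-.37,165+p[1]/3.8-.37,z)[:2]
def rep(n,q):
    e=[q[1]-q[0],q[2]-q[1],q[2]-q[3],q[3]-q[0]]
    print(n,'c',np.mean(q,0).round(4),'len',[round(float(np.linalg.norm(x)),4) for x in e],'ang',[round(float(norm(np.degrees(np.arctan2(x[1],x[0])),90)),1) for x in e])
for n,h in H.items():
    q=[w(p,180,.03) if p else None for p in h]
    if q[2] is None:q[2]=q[1]+q[3]-q[0]
    rep(n,q)
rep('tray',[w(p,95,.022) for p in T])
img=cv2.imread('pics/top0.png')
# hexagon: dark top, chroma bluish
for n,(u,v) in zip('ABC',((206,195),(278,193),(363,210))):
    s=cv2.resize(img[v-22:v+22,u-22:u+22],None,fx=8,fy=8,interpolation=cv2.INTER_CUBIC).astype(int)
    m=((s[...,2]<s[...,1]+1)&(s.max(2)<95)).astype(np.uint8)
    k,l,st,ce=cv2.connectedComponentsWithStats(m);i=l[176,176];m=(l==i).astype(np.uint8)
    c=max(cv2.findContours(m,0,1)[0],key=cv2.contourArea)[:,0]
    pw=np.array([px2w(P,u-22+(x+.5)/8-.5,v-22+(y+.5)/8-.5,.122)[:2] for x,y in c])
    M=cv2.moments(pw.astype(np.float32).reshape(-1,1,2));cc=np.array([M['m10'],M['m01']])/M['m00']
    d=pw-cc;th=np.arctan2(d[:,1],d[:,0]);rr=np.hypot(*d.T)
    a=np.angle(np.sum(rr**12*np.exp(6j*th)))/6
    print(n,cc.round(4),'area',M['m00'],'exp',.046**2*.866,'corner ang',np.degrees(a).round(1),'flat',norm(np.degrees(a)+30,60).round(1))
s=r.read_state();from scipy.spatial.transform import Rotation as R
print(R.from_quat(s['eef_rot']).as_matrix().round(3))
W=r.camera_params('wrist');print(W)
E
```

```text
A c [0.5906 0.0841] len [0.0879, 0.0877, 0.089, 0.0888] ang [-16.4, -14.8, -15.7, -15.5]
B c [ 0.5962 -0.0792] len [0.0901, 0.09, 0.0902, 0.0917] ang [0.8, 1.9, 1.9, 1.8]
C c [ 0.5554 -0.2728] len [0.0919, 0.0862, 0.0919, 0.0862] ang [8.5, 9.4, 8.5, 9.4]
tray c [0.572  0.2591] len [0.1362, 0.135, 0.1365, 0.1359] ang [11.6, 13.0, 12.0, 12.8]
A [0.5907 0.0843] area 0.0016164829510382228 exp 0.0018324559999999999 corner ang 14.2 flat -15.8
B [ 0.5962 -0.078 ] area 0.001647679634242838 exp 0.0018324559999999999 corner ang -26.7 flat 3.3
C [ 0.5561 -0.2689] area 0.0018019218757276967 exp 0.0018324559999999999 corner ang -19.4 flat 10.6
[[ 0.964  0.265 -0.   ]
 [ 0.265 -0.964  0.001]
 [-0.    -0.001 -1.   ]]
{'fx': 297.16185633388176, 'fy': 297.16185633388176, 'cx': 251.18775364373457, 'cy': 190.94105840035212, 'view': array([[ 0.26505253, -0.9642329 , -0.00143829, -0.62408843],
       [ 0.93039349,  0.25614174, -0.26222006,  0.03214526],
       [ 0.25320961,  0.06816391,  0.96500703, -0.39140784],
       [ 0.        ,  0.        ,  0.        ,  1.        ]])}
```

All three are real holders with white jars: caps at top pixels (206,195), (278,193) and (363,210). The tray is at (139,205). The nearest is jar C at about (0.556, -0.271), yaw 9°, so I go above it with the fingers across a pair of flats.

Emit:
{"method": "carry_out", "body": {
  "steps": [
    [[1.5,-0.7,0,0,0,0],[4.5,-2.1,0,0,0,-0.04],[8,-3.7,0,0,0,-0.08],[12,-5.6,0,0,0,-0.12],[16,-7.4,0,0,0,-0.16],[20,-9.3,0,0,0,-0.2],[24,-11.2,0,0,0,-0.24],[28,-13,0,0,0,-0.28],[32,-14.9,0,0,0,-0.32],[36,-16.7,0,0,0,-0.36],[39.5,-18.4,0,0,0,-0.4],[42.5,-19.7,0,0,0,-0.418],[44.5,-20.7,0,0,0,-0.418],[46,-21.4,0,0,0,-0.418],[46.4,-21.6,0,0,0,-0.418],[46.4,-21.6,0,0,0,-0.418],[46.4,-21.6,0,0,0,-0.418]]
  ],
  "hand": -1,
  "squeeze": 10
}}

```text
time: 1.52
ee_pos: [0.5547, -0.2729, 0.2005]
eef_rot: [0.942, 0.336, -0.001, 0.0]
ft_force: [0.2, -0.3, 1.1]
width: 0.0869
grip_force: 0.0
```

```bash
cat > wl.py <<'E'
from h import *;import sys
from scipy.spatial.transform import Rotation as R
n=sys.argv[1]
s=r.read_state();P=r.camera_params('wrist');im=cv2.cvtColor(r.camera('wrist'),cv2.COLOR_RGB2BGR)
np.savez(f'pics/{n}.npz',im=im,**{k:np.array(P[k]) for k in('fx','fy','cx','cy','view')})
cv2.imwrite(f'pics/{n}.png',im)
M=R.from_quat(s['eef_rot']).as_matrix()
print('t',s['time'],'p',s['ee_pos'].round(4),'y ang',np.degrees(np.arctan2(M[1,1],M[0,1])).round(2),'j',np.round(s['joint_positions'],2),'tcp px',w2px(P,s['ee_pos']).round(0))
E
python3 wl.py w1
```

```text
t 1.5167 p [ 0.5547 -0.2729  0.2005] y ang -50.78 j [ 0.7   0.35 -0.4   1.46  0.14  1.36 -0.6 ] tcp px [251. 222.]
```

View pics/w1.png

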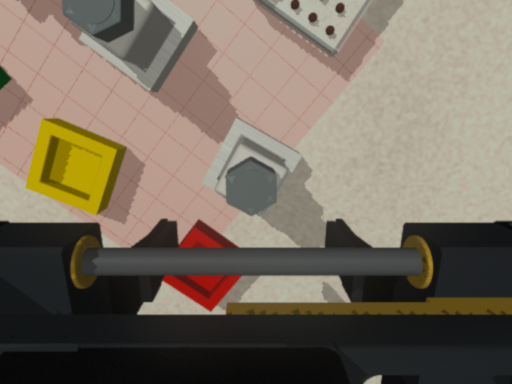

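Jar C's cap is at (251,186), with its flats facing left and right along the closing line. I compute its position from here.

Run:
```python
from h import *
d=np.load('pics/w1.npz');P={k:d[k] for k in d.files}
c=[(221,172),(249,156),(276,172),(277,199),(251,216),(224,202)]
q=np.array([px2w(P,u,v,.122)[:2] for u,v in c]);print(q.mean(0),np.linalg.norm(q-q.mean(0),axis=1))
e=q-q.mean(0);print((np.degrees(np.arctan2(e[:,1],e[:,0]))-30)%60)
print('corner refs holder',[px2w(P,u,v,.03)[:2].round(4) for u,v in((242,119),(301,157),(203,184))])
s=r.read_state()
from scipy.spatial.transform import Rotation as R
M=R.from_quat(s['eef_rot']).as_matrix();print(M.round(3))
print((M.T@(np.r_[q.mean(0),.1]-s['ee_pos'])*100).round(2))
```

```text
[ 0.5571779  -0.26896129] [0.02923823 0.02811304 0.02741373 0.02794728 0.02861903 0.02808151]
[11.5604918  10.38776955  8.96401023 14.07707532 11.67304935 11.05848045]
corner refs holder [array([ 0.5958, -0.2253]), array([ 0.6061, -0.3081]), array([ 0.5047, -0.2369])]
[[ 0.775  0.632 -0.001]
 [ 0.632 -0.775 -0.001]
 [-0.001  0.    -1.   ]]
[ 0.51 -0.18 10.07]
```

Emit:
{"method": "carry_out", "body": {
  "steps": [
    [[0.35,-0.1,1.5,0,0,0],[0.35,-0.1,4,0,0,0],[0.35,-0.1,6.5,0,0,0],[0.35,-0.1,8.5,0,0,0],[0.35,-0.1,9.6,0,0,0],[0.35,-0.1,10.1,0,0,0],[0.35,-0.1,10.1,0,0,0],[0.35,-0.1,10.1,0,0,0]]
  ]
}}

```text
time: 2.23
ee_pos: [0.558, -0.2694, 0.101]
eef_rot: [0.942, 0.336, 0.0, 0.001]
ft_force: [-0.4, -0.9, 0.3]
width: 0.0871
grip_force: 0.0
```

Emit:
{"method": "carry_out", "body": {
  "steps": [
    [[0,0,0,0,0,0],[0,0,0,0,0,0],[0,0,0,0,0,0],[0,0,0,0,0,0],[0,0,0,0,0,0],[0,0,0,0,0,0],[0,0,0,0,0,0],[0,0,0,0,0,0],[0,0,0,0,0,0],[0,0,0,0,0,0]]
  ],
  "hand": 1,
  "squeeze": 10
}}

```text
time: 3.07
ee_pos: [0.5579, -0.2688, 0.0999]
eef_rot: [0.942, 0.336, 0.0, 0.0]
ft_force: [0.9, -0.3, 0.1]
width: 0.0452
grip_force: 10.0
```

```bash
cat > st.py <<'E'
from bench import r
import numpy as np
from scipy.spatial.transform import Rotation as R
s=r.read_state();M=R.from_quat(s['eef_rot']).as_matrix()
print('t',round(s['time'],2),'p',s['ee_pos'].round(4),'yang',np.degrees(np.arctan2(M[1,1],M[0,1])).round(2),'F',s['ft_force'].round(2),'T',s['torque'].round(3),'w',round(s['width'],4),'g',round(s['grip_force'],1),'j7',round(s['joint_positions'][6],2))
E
python3 st.py
```

```text
t 3.07 p [ 0.5579 -0.2688  0.0999] yang -50.71 F [ 0.92 -0.28  0.13] T [-0.154 -0.233 -0.016] w 0.0452 g 10.0 j7 -0.63
```

Emit:
{"method": "carry_out", "body": {
  "steps": [
    [[0,0,0,0,0,-0.03],[0,0,0,0,0,-0.06],[0,0,0,0,0,-0.09],[0,0,0,0,0,-0.1],[0,0,0,0,0,-0.1]]
  ]
}}

```text
time: 3.48
ee_pos: [0.5577, -0.2689, 0.0999]
eef_rot: [0.924, 0.383, -0.0, 0.0]
ft_force: [0.3, -0.5, -0.0]
width: 0.0448
grip_force: 10.2
```

```bash
python3 st.py
```

```text
t 3.48 p [ 0.5577 -0.2689  0.0999] yang -45.01 F [ 0.29 -0.48 -0.05] T [-0.236 -0.125 -0.358] w 0.0448 g 10.2 j7 -0.54
```

Emit:
{"method": "carry_out", "body": {
  "steps": [
    [[0,0,0,0,0,0],[0,0,0,0,0,0]]
  ]
}}

```text
time: 3.65
ee_pos: [0.5577, -0.2689, 0.0999]
eef_rot: [0.924, 0.382, -0.0, 0.0]
ft_force: [0.7, -1.5, 0.5]
width: 0.0452
grip_force: 10.2
```

```bash
python3 st.py
```

```text
t 3.65 p [ 0.5577 -0.2689  0.0999] yang -45.04 F [ 0.67 -1.5   0.46] T [-0.316 -0.087 -0.287] w 0.0452 g 10.2 j7 -0.54
```

A steady resisting moment of about 0.3 N m builds up, so this cap looks tight. I stop, turn back and release.

Emit:
{"method": "carry_out", "body": {
  "steps": [
    [[0,0,0,0,0,0.04],[0,0,0,0,0,0.08],[0,0,0,0,0,0.1],[0,0,0,0,0,0.1],[0,0,0,0,0,0.1]]
  ]
}}

```text
time: 4.07
ee_pos: [0.5576, -0.2686, 0.0998]
eef_rot: [0.942, 0.337, -0.0, -0.0]
ft_force: [-1.4, -0.4, 0.5]
width: 0.0448
grip_force: 10.0
```

```bash
python3 st.py
```

```text
t 4.07 p [ 0.5576 -0.2686  0.0998] yang -50.64 F [-1.44 -0.44  0.54] T [-0.039  0.266  0.126] w 0.0448 g 10.0 j7 -0.63
```

Emit:
{"method": "carry_out", "body": {
  "steps": [
    [[0,0,0,0,0,0],[0,0,0,0,0,0],[0,0,0,0,0,0],[0,0,0,0,0,0],[0,0,0,0,0,0],[0,0,-1,0,0,0],[0,0,-3,0,0,0],[0,0,-6,0,0,0],[0,0,-9,0,0,0],[0,0,-10,0,0,0],[0,0,-10,0,0,0]]
  ],
  "hand": -1
}}

```text
time: 4.98
ee_pos: [0.5595, -0.2691, 0.2041]
eef_rot: [0.942, 0.336, 0.002, 0.002]
ft_force: [0.5, 0.6, 0.6]
width: 0.0868
grip_force: 0.0
```

```bash
python3 st.py
python3 - <<'E'
from bench import r
import numpy as np
from scipy.spatial.transform import Rotation as R
s=r.read_state();M=R.from_quat(s['eef_rot']).as_matrix()
for n,p in dict(A=(.5907,.0843),B=(.5963,-.0787)).items():
    print(n,(M.T@(np.r_[p,.2]-s['ee_pos'])*100).round(2))
E
```

```text
t 4.98 p [ 0.5595 -0.2691  0.2041] yang -50.71 F [0.45 0.58 0.57] T [-0.125 -0.005 -0.002] w 0.0868 g 0.0 j7 -0.61
A [ 24.8  -25.38   0.33]
B [ 14.91 -12.41   0.38]
```

Emit:
{"method": "carry_out", "body": {
  "steps": [
    [[2,-1.7,0,0,0,0.02],[5,-4.1,0,0,0,0.06],[8,-6.6,0,0,0,0.1],[11,-9.1,0,0,0,0.127],[13.5,-11.2,0,0,0,0.127],[15,-12.4,0,0,0,0.127],[15,-12.4,0,0,0,0.127],[15,-12.4,0,0,0,0.127],[15,-12.4,2,0,0,0.127],[15,-12.4,5,0,0,0.127],[15,-12.4,8,0,0,0.127],[15,-12.4,9.6,0,0,0.127],[15,-12.4,10.3,0,0,0.127],[15,-12.4,10.3,0,0,0.127],[15,-12.4,10.3,0,0,0.127]]
  ]
}}

```text
time: 6.23
ee_pos: [0.5955, -0.0787, 0.0974]
eef_rot: [0.961, 0.275, 0.0, 0.0]
ft_force: [0.7, 0.4, 0.8]
width: 0.0869
grip_force: 0.0
```

Emit:
{"method": "carry_out", "body": {
  "steps": [
    [[0,0,0,0,0,0],[0,0,0,0,0,0],[0,0,0,0,0,0],[0,0,0,0,0,0],[0,0,0,0,0,0],[0,0,0,0,0,0],[0,0,0,0,0,0],[0,0,0,0,0,0],[0,0,0,0,0,0],[0,0,0,0,0,0]]
  ],
  "hand": 1,
  "squeeze": 15
}}

```text
time: 7.07
ee_pos: [0.5955, -0.0779, 0.0969]
eef_rot: [0.961, 0.276, 0.0, 0.0]
ft_force: [1.0, -0.6, -0.6]
width: 0.0455
grip_force: 15.0
```

```bash
python3 st.py
```

```text
t 7.07 p [ 0.5955 -0.0779  0.0969] yang -57.99 F [ 0.97 -0.57 -0.56] T [-0.234 -0.176 -0.038] w 0.0455 g 15.0 j7 -1.1
```

Emit:
{"method": "carry_out", "body": {
  "steps": [
    [[0,0,0,0,0,-0.03],[0,0,0,0,0,-0.06],[0,0,0,0,0,-0.09],[0,0,0,0,0,-0.1],[0,0,0,0,0,-0.1]]
  ]
}}

```text
time: 7.48
ee_pos: [0.5954, -0.078, 0.0969]
eef_rot: [0.946, 0.323, 0.0, 0.0]
ft_force: [0.5, 0.0, 0.2]
width: 0.0456
grip_force: 15.3
```

```bash
python3 st.py
```

```text
t 7.48 p [ 0.5954 -0.078   0.0969] yang -52.31 F [0.5  0.   0.23] T [-0.292 -0.106 -0.628] w 0.0456 g 15.3 j7 -1.0
```

Emit:
{"method": "carry_out", "body": {
  "steps": [
    [[0,0,0,0,0,0]]
  ]
}}

```text
time: 7.57
ee_pos: [0.5954, -0.078, 0.0969]
eef_rot: [0.946, 0.323, 0.0, 0.0]
ft_force: [0.2, -1.3, 1.1]
width: 0.0459
grip_force: 15.3
```

```bash
python3 st.py
```

```text
t 7.57 p [ 0.5954 -0.078   0.0969] yang -52.34 F [ 0.16 -1.34  1.14] T [-0.314 -0.104 -0.57 ] w 0.0459 g 15.3 j7 -1.0
```

B resists too (0.6 N m), so it is tight. I turn back, release and go on to A.

Emit:
{"method": "carry_out", "body": {
  "steps": [
    [[0,0,0,0,0,0.04],[0,0,0,0,0,0.08],[0,0,0,0,0,0.1],[0,0,0,0,0,0.1]]
  ]
}}

```text
time: 7.9
ee_pos: [0.5949, -0.0775, 0.0968]
eef_rot: [0.961, 0.276, -0.0, -0.0]
ft_force: [-2.4, -1.3, 1.8]
width: 0.0456
grip_force: 14.9
```

Emit:
{"method": "carry_out", "body": {
  "steps": [
    [[0,0,0,0,0,0],[0,0,0,0,0,0],[0,0,0,0,0,0],[0,0,0,0,0,0],[0,0,0,0,0,0],[0,0,-1,0,0,0],[0,0,-3,0,0,0],[0,0,-5.5,0,0,0],[1,-1.7,-7.5,0,0,0.03],[2.5,-4.3,-8,0,0,0.1],[4.2,-7.2,-8,0,0,0.18],[6,-10.3,-8,0,0,0.25],[7.5,-12.9,-8,0,0,0.309],[8.2,-14,-8,0,0,0.309],[8.2,-14,-8,0,0,0.309],[8.2,-14,-8,0,0,0.309],[8.2,-14,-8,0,0,0.309]]
  ],
  "hand": -1
}}

```text
time: 9.32
ee_pos: [0.591, 0.0825, 0.177]
eef_rot: [0.992, 0.124, 0.0, 0.001]
ft_force: [-0.0, 0.6, -0.0]
width: 0.087
grip_force: 0.0
```

```bash
python3 st.py
```

```text
t 9.32 p [0.591  0.0825 0.177 ] yang -75.76 F [-0.05  0.6  -0.  ] T [-0.042  0.064  0.016] w 0.087 g 0.0 j7 -1.66
```

Emit:
{"method": "carry_out", "body": {
  "steps": [
    [[0.04,-0.17,1.5,0,0,0],[0.04,-0.17,4,0,0,0],[0.04,-0.17,6.5,0,0,0],[0.04,-0.17,7.6,0,0,0],[0.04,-0.17,7.8,0,0,0],[0.04,-0.17,7.8,0,0,0],[0.04,-0.17,7.8,0,0,0]]
  ]
}}

```text
time: 9.9
ee_pos: [0.5915, 0.0858, 0.1002]
eef_rot: [0.992, 0.124, 0.001, 0.0]
ft_force: [1.3, 0.8, -0.0]
width: 0.0871
grip_force: 0.0
```

Emit:
{"method": "carry_out", "body": {
  "steps": [
    [[0,0,0,0,0,0],[0,0,0,0,0,0],[0,0,0,0,0,0],[0,0,0,0,0,0],[0,0,0,0,0,0],[0,0,0,0,0,0],[0,0,0,0,0,0],[0,0,0,0,0,0],[0,0,0,0,0,0],[0,0,0,0,0,0]]
  ],
  "hand": 1,
  "squeeze": 15
}}

```text
time: 10.73
ee_pos: [0.5907, 0.086, 0.0988]
eef_rot: [0.992, 0.124, 0.0, 0.0]
ft_force: [-0.5, -0.7, 0.4]
width: 0.0455
grip_force: 15.0
```

```bash
python3 st.py
```

```text
t 10.73 p [0.5907 0.086  0.0988] yang -75.7 F [-0.52 -0.69  0.42] T [-0.139 -0.102 -0.073] w 0.0455 g 15.0 j7 -1.69
```

Emit:
{"method": "carry_out", "body": {
  "steps": [
    [[0,0,0,0,0,-0.03],[0,0,0,0,0,-0.06],[0,0,0,0,0,-0.09],[0,0,0,0,0,-0.1],[0,0,0,0,0,-0.1]]
  ]
}}

```text
time: 11.15
ee_pos: [0.5906, 0.0863, 0.0988]
eef_rot: [0.985, 0.174, 0.0, -0.0]
ft_force: [0.9, 0.2, 0.1]
width: 0.0451
grip_force: 15.0
```

```bash
python3 st.py
```

```text
t 11.15 p [0.5906 0.0863 0.0988] yang -69.96 F [0.94 0.24 0.08] T [ 0.055 -0.081 -0.049] w 0.0451 g 15.0 j7 -1.6
```

Emit:
{"method": "carry_out", "body": {
  "steps": [
    [[0,0,0,0,0,0]]
  ]
}}

```text
time: 11.23
ee_pos: [0.5906, 0.0863, 0.0988]
eef_rot: [0.985, 0.174, 0.0, -0.0]
ft_force: [-0.2, -0.5, -0.0]
width: 0.0451
grip_force: 15.0
```

```bash
python3 st.py
```

```text
t 11.23 p [0.5906 0.0863 0.0988] yang -70.01 F [-0.2  -0.48 -0.04] T [ 0.021 -0.089 -0.005] w 0.0451 g 15.0 j7 -1.6
```

A turns with almost no torque, so it is the loose one. I turn it on to about 0.57 rad in total.

Emit:
{"method": "carry_out", "body": {
  "steps": [
    [[0,0,0,0,0,-0.05],[0,0,0,0,0,-0.1],[0,0,0,0,0,-0.15],[0,0,0,0,0,-0.2],[0,0,0,0,0,-0.25],[0,0,0,0,0,-0.3],[0,0,0,0,0,-0.35],[0,0,0,0,0,-0.4],[0,0,0,0,0,-0.45],[0,0,0,0,0,-0.47],[0,0,0,0,0,-0.47],[0,0,0,0,0,-0.47]]
  ]
}}

```text
time: 12.23
ee_pos: [0.5906, 0.0862, 0.0988]
eef_rot: [0.918, 0.398, -0.0, 0.0]
ft_force: [1.2, -0.6, 0.0]
width: 0.0449
grip_force: 15.0
```

```bash
python3 st.py
```

```text
t 12.23 p [0.5906 0.0862 0.0988] yang -43.13 F [ 1.24 -0.57  0.03] T [-0.024 -0.177  0.001] w 0.0449 g 15.0 j7 -1.15
```

Emit:
{"method": "carry_out", "body": {
  "steps": [
    [[0,0,0,0,0,0],[0,0,0,0,0,0],[0,0,0,0,0,0],[0,0,0,0,0,0],[0,0,0,0,0,0],[0,0,-1,0,0,0],[0,0,-3,0,0,0],[0,0,-6,0,0,0],[0,0,-9,0,0,0],[0,0,-10,0,0,0],[0,0,-10,0,0,0],[0,0,-10,0,0,0]]
  ],
  "hand": -1
}}

```text
time: 13.23
ee_pos: [0.5908, 0.0862, 0.1993]
eef_rot: [0.917, 0.398, 0.0, 0.0]
ft_force: [-0.0, -0.5, -1.4]
width: 0.0867
grip_force: 0.0
```

```bash
python3 st.py; python3 wl.py w2
```

```text
t 13.23 p [0.5908 0.0862 0.1993] yang -43.03 F [-0.03 -0.54 -1.4 ] T [-0.029 -0.062 -0.026] w 0.0867 g 0.0 j7 -1.11
t 13.2333 p [0.5908 0.0862 0.1993] y ang -43.03 j [ 0.28  0.33 -0.62  1.52  0.2   1.35 -1.11] tcp px [251. 222.]
```

View pics/w2.png

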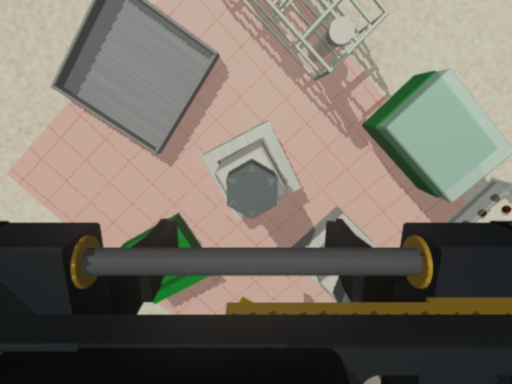

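The loose cap at (251,188) has turned relative to its jar and is centred under the tool. I align with the jar's body, go down and grip it by the body.

Emit:
{"method": "carry_out", "body": {
  "steps": [
    [[0,0,0,0,0,-0.08],[0,0,0,0,0,-0.18],[0,0,1,0,0,-0.28],[0,0,2,0,0,-0.38],[0,0,3,0,0,-0.46],[0,0,4.5,0,0,-0.477],[0,0,6.5,0,0,-0.477],[0,0,8.5,0,0,-0.477],[0,0,10.5,0,0,-0.477],[0,0,12,0,0,-0.477],[0,0,13.2,0,0,-0.477],[0,0,13.8,0,0,-0.477],[0,0,13.8,0,0,-0.477],[0,0,13.8,0,0,-0.477]]
  ]
}}

```text
time: 14.45
ee_pos: [0.5906, 0.0863, 0.0609]
eef_rot: [0.797, 0.604, -0.0, -0.0]
ft_force: [0.0, -0.2, 0.1]
width: 0.0868
grip_force: 0.0
```

Emit:
{"method": "carry_out", "body": {
  "steps": [
    [[0,0,0,0,0,0],[0,0,0,0,0,0],[0,0,0,0,0,0],[0,0,0,0,0,0],[0,0,0,0,0,0],[0,0,0,0,0,0],[0,0,0,0,0,0],[0,0,0,0,0,0],[0,0,0,0,0,0]]
  ],
  "hand": 1,
  "squeeze": 25
}}

```text
time: 15.2
ee_pos: [0.5908, 0.0862, 0.0611]
eef_rot: [0.797, 0.604, 0.0, 0.0]
ft_force: [0.5, -0.4, 2.8]
width: 0.0579
grip_force: 24.9
```

```bash
python3 st.py
```

```text
t 15.2 p [0.5908 0.0862 0.0611] yang -15.7 F [ 0.5  -0.36  2.78] T [-0.032 -0.002 -0.076] w 0.0579 g 24.9 j7 -0.72
```

Grip is firm at 57.9 mm. I lift the jar straight up and carry it over the tray.

Emit:
{"method": "carry_out", "body": {
  "steps": [
    [[0,0,-0.5,0,0,0],[0,0,-1.5,0,0,0],[0,0,-3,0,0,0],[0,0,-4.5,0,0,0],[0,0,-6,0,0,0],[0.8,-0.3,-6.5,0,0,-0.02],[2.5,-1,-6.5,0,0,-0.08],[4.5,-1.8,-6.5,0,0,-0.14],[6.5,-2.6,-6.5,0,0,-0.2],[8.5,-3.4,-6.5,0,0,-0.26],[10.5,-4.2,-6.5,0,0,-0.32],[12.5,-5,-6.5,0,0,-0.38],[14.2,-5.7,-6.5,0,0,-0.44],[15.4,-6.2,-6.5,0,0,-0.48],[16.1,-6.5,-6.5,0,0,-0.49],[16.1,-6.5,-6.5,0,0,-0.49],[16.1,-6.5,-6.5,0,0,-0.49],[16.1,-6.5,-6.5,0,0,-0.49]]
  ]
}}

```text
time: 16.7
ee_pos: [0.572, 0.2574, 0.1255]
eef_rot: [0.628, 0.779, -0.0, 0.0]
ft_force: [-0.2, -0.5, -3.5]
width: 0.0576
grip_force: 24.9
```

```bash
python3 st.py
python3 - <<'E'
from h import *
cv2.imwrite('pics/top2.png',cv2.resize(cv2.cvtColor(r.camera('top'),cv2.COLOR_RGB2BGR)[90:290,80:400],None,fx=2,fy=2))
E
```

```text
t 16.7 p [0.572  0.2574 0.1255] yang 12.26 F [-0.22 -0.47 -3.55] T [-0.015 -0.107  0.011] w 0.0576 g 24.9 j7 -0.53
```

View pics/top2.png

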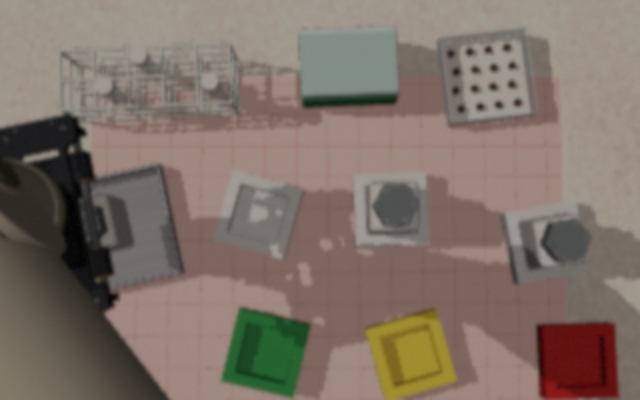

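The jar is over the tray, the neighbours stand undisturbed and holder A is empty. Now I lower it.

Emit:
{"method": "carry_out", "body": {
  "steps": [
    [[0,0,1,0,0,0],[0,0,2.5,0,0,0],[0,0,4,0,0,0],[0,0,5.2,0,0,0],[0,0,6.1,0,0,0],[0,0,6.6,0,0,0],[0,0,6.8,0,0,0],[0,0,6.9,0,0,0],[0,0,6.9,0,0,0],[0,0,6.9,0,0,0]]
  ]
}}

```text
time: 17.58
ee_pos: [0.5719, 0.2591, 0.0575]
eef_rot: [0.627, 0.779, 0.0, 0.0]
ft_force: [0.1, 0.2, -3.1]
width: 0.0575
grip_force: 24.9
```

Emit:
{"method": "carry_out", "body": {
  "steps": [
    [[0,0,0.1,0,0,0],[0,0,0.15,0,0,0],[0,0,0.2,0,0,0],[0,0,0.2,0,0,0],[0,0,0.2,0,0,0]]
  ]
}}

```text
time: 18.0
ee_pos: [0.5716, 0.2588, 0.0549]
eef_rot: [0.627, 0.779, -0.0, 0.0]
ft_force: [1.9, 0.0, -2.5]
width: 0.0582
grip_force: 24.9
```

```bash
python3 st.py
```

```text
t 18.0 p [0.5716 0.2588 0.0549] yang 12.38 F [ 1.88  0.04 -2.47] T [ 0.004 -0.208 -0.008] w 0.0582 g 24.9 j7 -0.57
```

Emit:
{"method": "carry_out", "body": {
  "steps": [
    [[0,0,0.05,0,0,0],[0,0,0.1,0,0,0],[0,0,0.15,0,0,0],[0,0,0.15,0,0,0],[0,0,0.15,0,0,0]]
  ]
}}

```text
time: 18.42
ee_pos: [0.5716, 0.2587, 0.0533]
eef_rot: [0.627, 0.779, -0.0, 0.0]
ft_force: [-0.2, -0.2, -3.0]
width: 0.0573
grip_force: 24.9
```

```bash
python3 st.py
```

```text
t 18.42 p [0.5716 0.2587 0.0533] yang 12.37 F [-0.17 -0.19 -2.96] T [-0.034 -0.153 -0.032] w 0.0573 g 24.9 j7 -0.57
```

Still bearing the weight, so I lower it a little further.

Emit:
{"method": "carry_out", "body": {
  "steps": [
    [[0,0,0.05,0,0,0],[0,0,0.1,0,0,0],[0,0,0.1,0,0,0],[0,0,0.1,0,0,0]]
  ]
}}

```text
time: 18.75
ee_pos: [0.5718, 0.2589, 0.053]
eef_rot: [0.627, 0.779, 0.0, 0.0]
ft_force: [-1.8, -0.8, 6.4]
width: 0.0575
grip_force: 24.9
```

```bash
python3 st.py
```

```text
t 18.75 p [0.5718 0.2589 0.053 ] yang 12.37 F [-1.84 -0.8   6.38] T [-0.438  0.756  0.041] w 0.0575 g 24.9 j7 -0.57
```

It is standing on the tray floor. I release it, rise and check.

Emit:
{"method": "carry_out", "body": {
  "steps": [
    [[0,0,0,0,0,0],[0,0,0,0,0,0],[0,0,0,0,0,0],[0,0,0,0,0,0],[0,0,0,0,0,0],[0,0,0,0,0,0],[0,0,-1,0,0,0],[0,0,-2.5,0,0,0],[0,0,-5,0,0,0],[0,0,-8,0,0,0],[0,0,-11,0,0,0],[0,0,-14,0,0,0],[0,0,-17,0,0,0],[0,0,-19,0,0,0],[0,0,-20,0,0,0],[0,0,-20,0,0,0]]
  ],
  "hand": -1
}}

```text
time: 20.08
ee_pos: [0.5723, 0.2597, 0.2558]
eef_rot: [0.627, 0.779, 0.002, 0.001]
ft_force: [0.8, -0.5, 0.1]
width: 0.0872
grip_force: 0.0
```

```bash
python3 st.py
python3 - <<'E'
from h import *
a=cv2.cvtColor(r.camera('wrist'),cv2.COLOR_RGB2BGR);b=cv2.cvtColor(r.camera('scene'),cv2.COLOR_RGB2BGR)
cv2.imwrite('pics/fin.png',np.hstack([cv2.resize(a,(400,300)),cv2.resize(b[80:350,100:460],(400,300))]))
E
```

```text
t 20.08 p [0.5723 0.2597 0.2558] yang 12.39 F [ 0.77 -0.55  0.08] T [-0.087 -0.132 -0.018] w 0.0872 g 0.0 j7 -0.49
```

View pics/fin.png

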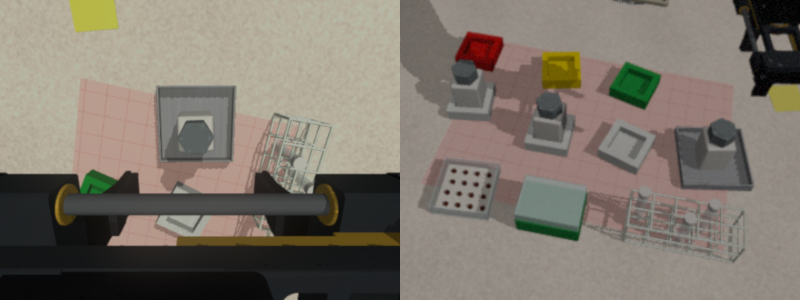

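The loose-capped jar stands upright in the tray (wrist view 195,133; scene view 718,145). The other two jars are in their holders and nothing else has moved.

```bash
python3 -c "
from bench import r
print(r.close_job())"
```

```text
the job is handed in; nothing more can be done
None
```

I found the loose cap on the jar nearest the tray, turned it about 30 degrees, set that jar upright in the tray by its body, left the two tight jars in their holders, and handed the job in at about 20 s of the 61 s allowed.

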